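# Nest a specimen transport set on the microscopy bench

## Task

Pack the specimen for transport on the square stand with the round recess, one part after another in this order: set the short wide cup down in the recess, stand the metal sleeve in the cup, stand the capped vial in the sleeve, and finally put the knobbed cover over them so that it sits level and centred on the cup's rim. Keep the vial upright all the time and do not disturb the bottle, the slide box or the control box.

Things in the scene. Friction and masses are not known exactly. Their poses are not given: they have to be found in the camera images.
- stand_seat (a point): centre of the floor of the round recess in the square white stand (recess floor black, fixed to the bench, 120 x 120 mm, 18 mm high). The recess is 76 mm in diameter and 10 mm deep, so its floor and this point lie 8 mm above the bench. z up; x and y along the stand's sides. It is never moved during the job.
- cup_center (a point): short, wide, round open cup of white plastic, loose, standing upright on the bench: 64 mm outer diameter, 50 mm high, wall 5 mm (mouth 54 mm), floor 5 mm thick, about 90 g. The point is on its axis half-way up (25 mm above its underside); z along the axis towards the mouth.
- sleeve_center (a point): tall, narrow, round open metal sleeve (bare aluminium), loose, standing upright: 42 mm outer diameter, 80 mm high, wall 3 mm (mouth 36 mm), floor 4 mm thick, about 80 g. The point is on its axis half-way up (40 mm above its underside); z along the axis towards the mouth. Standing in the cup it rises 35 mm above the cup's rim.
- vial_center (a point): closed amber vial with a pale label and a black screw cap, loose, standing upright: 112 mm high in all, body 25 mm in diameter, cap 27 mm in diameter and 26 mm high at the top, about 60 g. The point is on its axis half-way up (56 mm above its underside); z along the axis towards the cap. Standing in the sleeve it rises 36 mm above the sleeve's mouth.
- cover_center (a point): tall round white plastic cover, open below, loose, standing on its rim, 114 mm high, 120 g. Body 84 mm high, 72 mm across at the rim, 66 at the roof; wall 8 mm (mouth 56 mm), 78 mm deep inside. On top a round knob, 24 mm across, 30 mm high. Point: on the axis, 57 mm above the rim (mid-knob is 42 mm higher); z to the knob. Its rim rests on the cup's rim, over sleeve and vial.
- reagent: bystander, loose: closed amber reagent bottle, 56 mm in diameter, 120 mm high. Origin at the centre of its underside, z up.
- slidebox: bystander, loose: flat grey slide box, 87 x 92 mm, 36 mm high. Origin at the centre of its underside, z up, x and y along its sides.
- controller: bystander, loose: white control box with a small display and three round keys, 90 x 84 mm, 39 mm high. Origin at the centre of its underside, z up, x and y along its sides.
Things that resemble listed ones, but are neither listed nor needed, are in the scene too. Leave any green look-alike of the part that bears cup_center alone.

How it is judged:
By the outcome, as a careful person would: the job done as asked, in the order asked, and still so for the second after the job is handed in, with the robot touching nothing.
It also fails if it takes over 115 s, if anything falls off the work surface, if the arm or the gripper's body presses on something with over 40 N, if the wrist force passes 120 N, or if a joint passes its speed limit or range.

## Robot

A 6-joint arm with a two-finger parallel gripper is mounted at the origin on the work surface. World frame = base frame: x ahead of the robot, y to its left, z up, the work surface at z = 0. Lengths are in mm, angles in rad, forces in N, time in s.
With the tool pointing down it reaches from about 325 to 875 mm from the base axis. Payload 4.4 kg.
Tool frame: the origin (TCP) lies at the centre of the arm's flange, where the gripper is bolted on; the fingertips stand 173 mm ahead of it and the grasp point (between the pads) lies 155 mm ahead of it; z points along the fingers, y is the direction in which the jaws open and shut (so a half turn about z gives the same grasp; the last joint's range is limited). The gripper opens to 85 mm and grips with 20 to 120 N. Pads are 22 mm wide; open, the fingers measure 114 mm over their backs; the gripper's body (76 mm by 85 mm) begins 54 mm behind the grasp point. The pads swing forward as they close: fully open they stand 13 mm farther back than shut.
Start: joints at [-1.262, 0.207, 1.542, -0, 1.393, -0.15], TCP at [254.641, -515.545, 404.682] pointing down, gripper open.
Joint ranges: [-2.73, 2.73], [-0.86, 2.22], [0.23, 2.46], [-1.11, 4.25], [0.08, 2.63], [-2.82, 2.82]. Speed limits (rad/s): [2.79, 2.79, 3.14, 3.14, 3.14, 3.14].

## Interface

Orientations are given as a unit quaternion [w, x, y, z].
In Python, from bench import * gives the robot as it stands.
- The arm moves only by the tool send_rows, never from a script. Its argument "commands" is a list of rows, each a list of 7 numbers: the turn, a rotation vector about the tool's x, y, z in rad, then the shift along the tool's x, y, z in cm, then the closure, from 0 (fully open) to 1 (shut). A call has exactly 10 rows; each row shifts and turns the commanded pose from where the row before left it, along the tool's axes as they then stand; what a row does not reach is not made up. A row lasts 1/8 s, in which the tool goes at most 62.5 mm and 10.7 degrees, less where a joint would pass 70% of its speed; a pose out of reach is approached as far as the arm can. A call is refused whole if a number of a shift passes 6.25 or a number of a turn 0.188, either way. A call with a gripper value outside its range is refused whole. The fingers move at their own pace and stop on an object; the grip force is fixed at half the most. Time passes only in rows, so rows that do not move let the fingers close, or fill a call up. It gives the time, the measured TCP pose, the force and the opening at its end, in the units of the state.
- observe(): the state, without advancing time (a new reading comes with each control period).
- read_camera(name): name is "scene" or "top" or "wrist"; returns a dict with "img" (400x640x3 uint8, red, green, blue), "fx", "fy", "cx", "cy" (pixels), "rvec" (rotation vector, rad) and "tvec" (3), from world to camera coordinates, as OpenCV has them; the wrist camera has in their place "hand_eye" (4x4, takes a point from camera to tool coordinates, whose origin is the TCP and whose axes are the flange's). Camera axes: x right, y down, z forward; pixel columns grow to the right and rows downward; lengths in mm; the calibration is good to about 2 mm. A picture is of the moment at which its call begins: read the wrist's pose just before it. There is no depth.
- job_done(): hands the job in, once; it reports no verdict.
Trained networks look in the newest picture that a camera, given by its name, has taken for a name from the list of things; names that differ only in an ending like _2 or _b are one class to them, and where a whole thing is asked for, a point or a joint stands for the part that bears it (a point fixed in the world has none). Each returns a list of dicts, best first, with "score" (0 to 1); they miss things now and then, are a little off and sometimes report something else, mostly with a low value. They report only what shows in the picture. A call takes as long as a camera call. They do not tell look-alikes from the thing itself.
- search_frame(camera, thing): "xyz" ([x, y, z] in mm, in the coordinates of the camera as it stood for that picture, good to about 4 mm: the middle of the surface that is visible of it).
- outline_of(camera, thing): "pixels" (400x640 bool, what is visible of it).
- landmark_of(camera, thing): "xyz" ([x, y, z] in mm, in the coordinates of the camera as it stood for that picture, good to about 4 mm: a listed point, or the origin of a listed thing).
The state is a dict: "clock": time; "q": joint angles; "joint_velocities": joint speeds; "joint_torque": joint torques, N m; "eef_pos": TCP position; "orientation": TCP orientation; "ft_force": force on the tool from outside, world axes, zero at the start; "wrist_torque": the same for the moment, N m; "width": finger opening in mm.
Only numpy, scipy, OpenCV 4.12 (cv2) and the standard library are available. Lean on these libraries where they do the work, as an engineer would, in place of code of your own. Each camera call takes 0.05 s, during which the arm holds its last target.

## Working session

There is one attempt and no reset: what is moved stays moved. The work goes in short steps, Python scripts to look and compute and a tool call to move; the robot and the scene stay as the last step left them, time stands still between calls to the robot, and variables do not carry over. Pictures are saved under pics/ and viewed, and the job is handed in when it is done.

Besides the shell and the picture viewer there is one more tool, called after ">>>" by a JSON object that holds its "api" and its "payload", one argument or row to a line. send_rows: Moves the arm, as the interface text tells. Its arguments: {"type":"object","properties":{"commands":{"type":"array","items":{"type":"array","items":{"type":"number"}}}},"required":["commands"]}

```bash
ls; mkdir -p pics; python3 - <<'E'
from bench import *
import cv2
print(observe())
for n in ["scene","top","wrist"]:
    c=read_camera(n); cv2.imwrite(f"pics/{n}0.png",c["img"][:,:,::-1]); print(n,{k:v for k,v in c.items() if k!="img"})
E
```

```text
pics
{'clock': 0.0, 'q': array([-1.26252509e+00,  2.07428863e-01,  1.54299703e+00, -1.85980499e-05,
        1.39348012e+00, -1.50500459e-01]), 'joint_velocities': array([ 0.00188018,  0.00044382, -0.00138415,  0.00012721,  0.00072656,
       -0.00061565]), 'joint_torque': array([-2.46111967e-04, -3.83032644e+01, -2.91598177e+01, -2.97175302e-04,
        1.04052274e-02,  2.12095506e-05]), 'eef_pos': array([ 254.5095172 , -515.18897107,  403.49983229]), 'orientation': array([-1.15235986e-03,  9.73805197e-01,  2.27380959e-01, -1.00273258e-04]), 'ft_force': array([ 0.67576253, -0.38270882, -0.25519148]), 'wrist_torque': array([ 0.01705466,  0.04498914, -0.00408195]), 'width': 85.32065441541111}
scene {'fx': 447.518915337978, 'fy': 447.518915337978, 'cx': 319.59929891969614, 'cy': 200.41283712287688, 'rvec': array([ 2.20350878,  1.43547677, -0.44302842]), 'tvec': array([-249.14343792, -426.09778811, 1495.62693386])}
top {'fx': 451.9580814294336, 'fy': 451.9580814294336, 'cx': 313.084245331682, 'cy': 204.69890550165957, 'rvec': array([ 2.17394897, -2.15175848,  0.10514599]), 'tvec': array([ 27.78540315, 616.76824694, 971.04887112])}
wrist {'fx': 289.44888189234837, 'fy': 289.44888189234837, 'cx': 318.0708921871123, 'cy': 199.35882345886384, 'hand_eye': array([[-1.91952247e-04, -9.48364214e-01, -3.17183355e-01,
         8.20824424e+01],
       [ 9.99999912e-01, -2.99967160e-04,  2.91711050e-04,
         8.51173203e-01],
       [-3.71792911e-04, -3.17183272e-01,  9.48364188e-01,
         3.09299173e+01],
       [ 0.00000000e+00,  0.00000000e+00,  0.00000000e+00,
         1.00000000e+00]])}
```

View pics/scene0.png

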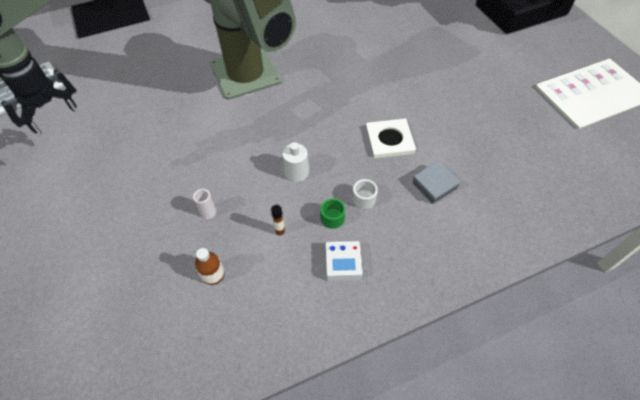

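View pics/top0.png

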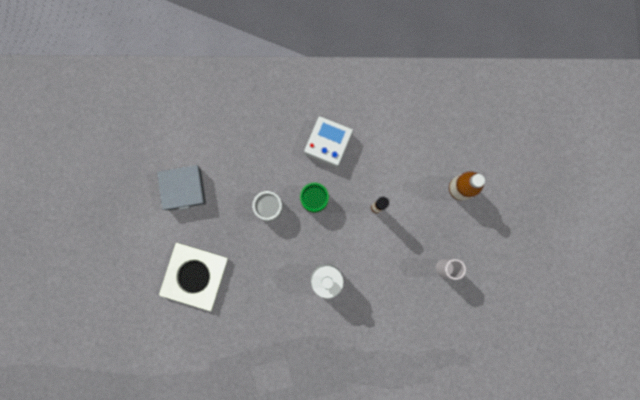

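View pics/wrist0.png

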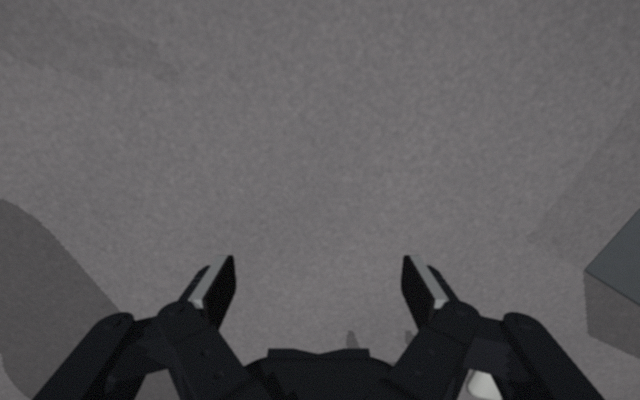

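The scene view shows the stand at (390,138), white cup (365,194), green look-alike (333,213), cover (295,162), vial (278,220), sleeve (204,204) and bottle (209,267). The top view shows the white cup at (267,206), the green one at (315,197), the vial at (381,205), the sleeve at (455,268), the cover at (327,282) and the stand at (194,276). I'll measure them next.

```bash
cat > h.py <<'E'
from bench import *
import numpy as np, cv2
from scipy.spatial.transform import Rotation as R
def ext(c):
    if "rvec" in c: 
        Rm=cv2.Rodrigues(np.array(c["rvec"]))[0]; return Rm,np.array(c["tvec"])
def w_from_cam(c,p,st=None):
    if "rvec" in c:
        Rm,t=ext(c); return Rm.T@(np.array(p)-t)
    H=c["hand_eye"]; p=H[:3,:3]@np.array(p)+H[:3,3]
    q=st["orientation"]; return R.from_quat([q[1],q[2],q[3],q[0]]).apply(p)+st["eef_pos"]
def ray(c,uv,z,st=None):
    d=np.array([(uv[0]-c["cx"])/c["fx"],(uv[1]-c["cy"])/c["fy"],1.])
    o=w_from_cam(c,[0,0,0],st); e=w_from_cam(c,d,st)-o
    return o+e*(z-o[2])/e[2]
def proj(c,P,st=None):
    P=np.atleast_2d(P)
    if "rvec" in c:
        Rm,t=ext(c); pc=P@Rm.T+t
    else:
        q=st["orientation"]; pt=R.from_quat([q[1],q[2],q[3],q[0]]).inv().apply(P-st["eef_pos"])
        H=c["hand_eye"]; pc=(pt-H[:3,3])@H[:3,:3]
    return np.c_[c["fx"]*pc[:,0]/pc[:,2]+c["cx"],c["fy"]*pc[:,1]/pc[:,2]+c["cy"]]
def find(cam,things,c=None,st=None):
    st=st or observe(); c=c or read_camera(cam)
    for t in things:
        for d in landmark_of(cam,t)[:3]:
            P=w_from_cam(c,d["xyz"],st); print(cam,t,round(d["score"],2),P.round(1),proj(c,P,st).round(0)[0])
    return c,st
E
python3 - <<'E'
from h import *
T=["stand_seat","cup_center","sleeve_center","vial_center","cover_center","reagent","slidebox","controller"]
find("top",T); find("scene",T); print(observe()["clock"])
E
```

```text
top stand_seat 0.89 [455.1 298.8  10.3] [194. 276.]
top cup_center 0.87 [631.9  29.6  26.1] [315. 198.]
top cup_center 0.79 [615.8 131.1  24.2] [270. 205.]
top sleeve_center 0.65 [ 479.8 -263.3   44. ] [450. 268.]
top vial_center 0.48 [ 618.1 -109.1   59.4] [379. 203.]
top cover_center 0.89 [453.2   4.5  53.7] [326. 280.]
top reagent 0.56 [ 662.6 -297.3    2.8] [458. 187.]
top slidebox 0.82 [654.5 327.8   2. ] [186. 188.]
top slidebox 0.53 [ 477.9 -261.5   43.5] [449. 269.]
top controller 0.74 [ 7.62e+02 -1.00e+00 -1.00e-01] [329. 144.]
scene stand_seat 0.7 [458.2 297.9  12.8] [390. 138.]
scene cup_center 0.86 [613.3 134.4  22.3] [364. 195.]
scene cup_center 0.82 [629.6  30.2  25. ] [331. 212.]
scene sleeve_center 0.64 [ 476.6 -264.8   43.3] [204. 202.]
scene vial_center 0.78 [ 615.2 -107.1   58.3] [279. 220.]
scene cover_center 0.63 [447.9   6.6  58.6] [296. 157.]
scene reagent 0.74 [ 662.9 -302.2    1.9] [213. 275.]
scene reagent 0.52 [651.3 326.5   2.6] [432. 185.]
scene slidebox 0.89 [653.2 329.5   3.8] [434. 185.]
scene controller 0.79 [765.7   1.7   0.9] [343. 264.]
1.05
```

Cup candidates: the green one at top (315,198) and the white one at (270,205). The task wants the white one, so I'll take (270,205) and confirm it with a crop. I also need to check the sleeve and vial for look-alikes.

```bash
python3 - <<'E'
import cv2,numpy as np
a=cv2.imread("pics/top0.png"); b=cv2.imread("pics/scene0.png")
A=cv2.resize(a[170:330,140:500],(800,356),interpolation=3); B=cv2.resize(b[110:290,180:470],(386,240),interpolation=3)
o=np.zeros((600,800,3),np.uint8); o[:356]=A; o[358:598,:386]=B; cv2.imwrite("pics/crop1.png",o)
E
```

```text
(no output)
```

View pics/crop1.png

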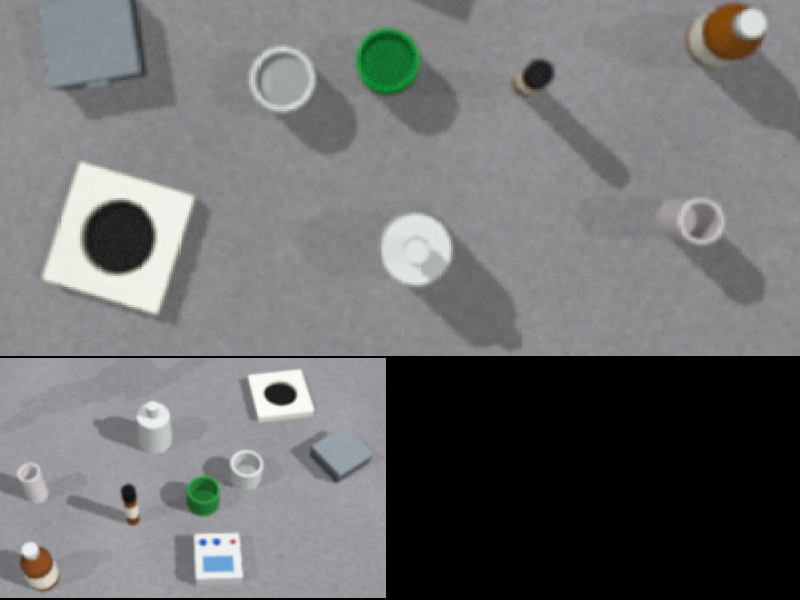

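>>> {"api": "send_rows", "payload": {
  "commands": [
    [0,0,-0.185,0,0,0,0],
    [0,0,-0.185,0,0,0,0],
    [0,0,-0.185,0,0,0,0],
    [0,0,-0.185,0,0,0,0],
    [0,0,-0.185,0,0,0,0],
    [0,0,-0.185,0,0,0,0],
    [0,0,0,4,4,0,0],
    [0,0,0,4,4,0,0],
    [0,0,0,4,4,0,0],
    [0,0,0,4,4,0,0]
  ]
}}

```text
clock: 2.3
eef_pos: [416.0, -354.6, 404.9]
orientation: [0.0, 0.708, 0.706, -0.0]
ft_force: [0.7, -0.6, -1.3]
width: 85.5
```

The crop confirms the white cup at crop (283,80), the green look-alike at (388,61), and only one each of the vial, sleeve and cover. I'm moving above the white cup.

>>> {"api": "send_rows", "payload": {
  "commands": [
    [0,0,0,5.4,2.2,0.5,0],
    [0,0,0,5.4,2.2,0.5,0],
    [0,0,0,5.4,2.2,1,0],
    [0,0,0,5.4,2.2,1,0],
    [0,0,0,5.4,2.2,1.5,0],
    [0,0,0,5.4,2.2,1.5,0],
    [0,0,0,5.4,2.2,1.5,0],
    [0,0,0,5.4,2.2,1.5,0],
    [0,0,0,5.4,2.3,1,0],
    [0,0,0,0,0,0,0]
  ]
}}

```text
clock: 3.55
eef_pos: [615.2, 133.6, 303.2]
orientation: [-0.001, 0.706, 0.708, -0.0]
ft_force: [0.4, 0.5, -0.2]
width: 85.5
```

```bash
python3 - <<'E'
from h import *
c,st=find("wrist",["cup_center"]); print(st["eef_pos"],st["orientation"]); cv2.imwrite("pics/w1.png",c["img"][:,:,::-1])
for o in outline_of("wrist","cup_center")[:2]:
    m=o["pixels"].astype(np.uint8); print(o["score"],m.sum(),cv2.boundingRect(m))
E
```

```text
wrist cup_center 0.79 [615.4 131.9  24.7] [318. 199.]
wrist cup_center 0.79 [634.7  32.2  26.1] [337. 294.]
wrist cup_center 0.18 [761.5   3.9  -1.5] [447. 300.]
[615.20105869 133.56031118 303.19935616] [-8.17413315e-04  7.05863042e-01  7.08347820e-01 -2.52907342e-04]
0.97 4964 (278, 159, 77, 83)
0.82 4466 (304, 256, 67, 82)
```

View pics/w1.png

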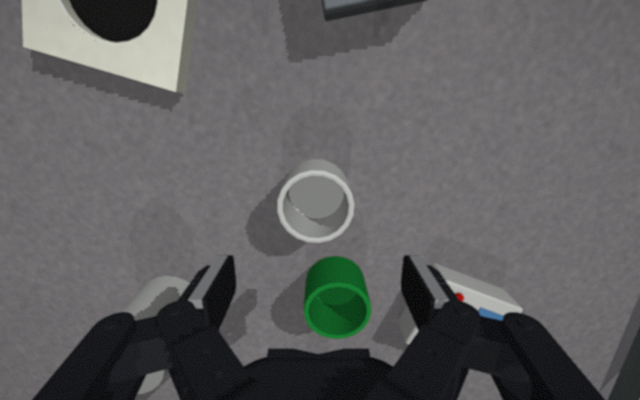

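```bash
python3 - <<'E'
from h import *
st=observe(); c=read_camera("wrist"); 
print("rim",ray(c,(316.5,206.5),50,st))
g=cv2.cvtColor(c["img"],cv2.COLOR_RGB2HSV)
m=((g[...,1]<40)&(g[...,2]>150)).astype(np.uint8); m[:120]=0;m[260:]=0;m[:,:250]=0;m[:,380:]=0
n,l,s,ce=cv2.connectedComponentsWithStats(m); print(s[1:6],ce[1:6])
for k in range(1,n):
    if s[k,4]>300:
        y,x=np.nonzero(l==k); P=np.c_[x,y].astype(np.float32); e=cv2.fitEllipse(cv2.convexHull(P)); print(e, ray(c,e[0],50,st))
# stand
t=read_camera("top"); h=t["img"].max(2)
for cam,z in (("top",18),("scene",18)):
    t=read_camera(cam); v=t["img"].max(2)
    p=proj(t,[456,298,8])[0]; x0,y0=int(p[0])-25,int(p[1])-25
    d=(v[y0:y0+50,x0:x0+50]<60).astype(np.uint8)
    n,l,s,ce=cv2.connectedComponentsWithStats(d); k=1+np.argmax(s[1:,4])
    cs,_=cv2.findContours((l==k).astype(np.uint8),0,1); e=cv2.fitEllipse(cs[0]); u=(e[0][0]+x0,e[0][1]+y0)
    print(cam,e[1],u,ray(t,u,8),ray(t,u,18))
E
```

```text
rim [614.26512442 129.07810297  50.        ]
[[ 278  163   77   73 1154]
 [ 296  204    4    3    7]
 [ 301  208    2    2    3]] [[315.72616984 197.86395147]
 [297.28571429 205.        ]
 [301.66666667 208.33333333]]
((315.8360290527344, 199.26473999023438), (73.09249114990234, 76.51171112060547), 89.54058837890625) [613.74844538 135.35040799  50.        ]
top (4.657595157623291, 17.077434539794922) (202.3470573425293, 296.11142349243164) [411.41225861 279.39776276   8.        ] [412.38015249 276.90927333  18.        ]
scene (31.561019897460938, 39.95388412475586) (377.81041717529297, 140.98876190185547) [451.64252097 261.3661744    8.        ] [458.88076443 256.49559752  18.        ]
```

>>> {"api": "send_rows", "payload": {
  "commands": [
    [0,0,0,0,0,2,0],
    [0,0,0,0,0,2,0],
    [0,0,0,0,0,1,0],
    [0,0,0,0,0,0,0],
    [0,0,0,0,0,0,0],
    [0,0,0,0,0,0,0],
    [0,0,0,0,0,0,0],
    [0,0,0,0,0,0,0],
    [0,0,0,0,0,0,0],
    [0,0,0,0,0,0,0]
  ]
}}

```text
clock: 5.15
eef_pos: [614.9, 129.7, 254.7]
orientation: [-0.0, 0.708, 0.706, -0.0]
ft_force: [-0.2, 0.2, 0.2]
width: 85.3
```

```bash
python3 - <<'E'
from h import *
for i in range(4):
    st=observe(); c=read_camera("wrist"); print(st["eef_pos"].round(2),st["orientation"].round(4),st["clock"])
    for d in landmark_of("wrist","cup_center")[:1]: print(w_from_cam(c,d["xyz"],st).round(1))
cv2.imwrite("pics/w2.png",c["img"][:,:,::-1])
for cam in ("top","scene"):
    t=read_camera(cam); im=cv2.imread(f"pics/{cam}0.png"); v=im.max(2)
    p=proj(t,[456,298,8])[0]; x0,y0=int(p[0])-25,int(p[1])-25
    d=(v[y0:y0+50,x0:x0+50]<90).astype(np.uint8)
    n,l,s,ce=cv2.connectedComponentsWithStats(d); k=1+np.argmax(s[1:,4])
    cs,_=cv2.findContours((l==k).astype(np.uint8),0,1); e=cv2.fitEllipse(cs[0]); u=(e[0][0]+x0,e[0][1]+y0)
    print(cam,e[1],u,ray(t,u,8),ray(t,u,18))
    # green rows for bench markers
E
```

```text
[614.91 129.72 254.7 ] [-0.      0.7078  0.7064 -0.    ] 5.15
[614.4 133.6  27.1]
[614.93 129.72 254.68] [ 0.      0.7078  0.7064 -0.    ] 5.25
[613.8 135.5  28.3]
[614.92 129.73 254.67] [-0.      0.7078  0.7064 -0.    ] 5.35
[616.2 134.1  25.6]
[614.93 129.69 254.64] [-0.      0.7078  0.7064 -0.    ] 5.45
[631.3  33.1  27.1]
top (30.319040298461914, 31.019390106201172) (193.07554626464844, 276.17689323425293) [455.18596577 301.85197681   8.        ] [455.72596362 299.14399332  18.        ]
scene (14.595097541809082, 22.501863479614258) (390.14016342163086, 136.76854515075684) [452.11809082 302.1305688    8.        ] [459.35161655 296.85560306  18.        ]
```

View pics/w2.png

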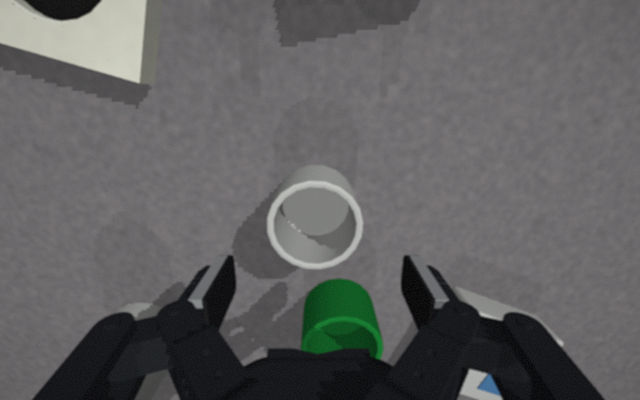

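```bash
cat >> h.py <<'E'
def rimfit(c,st,x,y,z,r,tol=8,band=None,show=None):
    """refine circle centre (x,y) at height z radius r by aligning to strongest radial edge"""
    from scipy.optimize import minimize
    g=cv2.GaussianBlur(cv2.cvtColor(c["img"],cv2.COLOR_RGB2GRAY).astype(np.float32),(0,0),1.0)
    a=np.linspace(0,2*np.pi,180,endpoint=False)
    def samp(X,Y,rr):
        p=proj(c,np.c_[X+rr*np.cos(a),Y+rr*np.sin(a),np.full(180,z)],st).astype(np.float32)
        return cv2.remap(g,p[:,0].copy(),p[:,1].copy(),1).ravel()
    def cost(v): 
        return -np.mean(np.clip(np.abs(samp(v[0],v[1],r+1.2)-samp(v[0],v[1],r-1.2)),0,60))
    G=[(cost((x+i,y+j)),x+i,y+j) for i in np.arange(-tol,tol+.1,1) for j in np.arange(-tol,tol+.1,1)]
    b=min(G); s=minimize(cost,b[1:],method="Nelder-Mead")
    if show:
        im=c["img"][:,:,::-1].copy()
        p=proj(c,np.c_[s.x[0]+r*np.cos(a),s.x[1]+r*np.sin(a),np.full(180,z)],st).round().astype(int)
        for q in p: cv2.circle(im,tuple(int(t) for t in q),0,(0,0,255),-1)
        cv2.imwrite(show,im)
    return s.x.round(2),round(-s.fun,1)
E
python3 - <<'E'
from h import *
st=observe(); c=read_camera("wrist")
print(ray(c,(315,225.5),50,st))
print(rimfit(c,st,614,131,50,32,show="pics/f1.png"),rimfit(c,st,614,131,50,27))
E
```

```text
[613.79308715 134.63016165  50.        ]
(array([613.21, 133.73]), np.float64(52.8)) (array([613.47, 134.03]), np.float64(50.0))
```

View pics/f1.png

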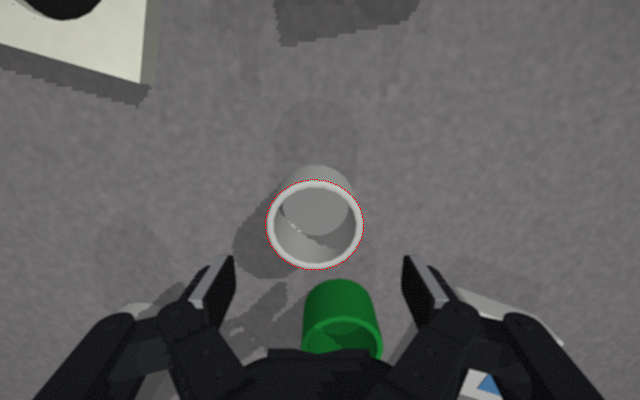

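The fit is good: the cup is at (613.3, 133.9). I'll descend to TCP z≈187 and grip it.

>>> {"api": "send_rows", "payload": {
  "commands": [
    [0,0,0,0.42,-0.16,0,0],
    [0,0,0,0,0,2,0],
    [0,0,0,0,0,2,0],
    [0,0,0,0,0,2,0],
    [0,0,0,0,0,0.75,0],
    [0,0,0,0,0,0,0],
    [0,0,0,0,0,0,0.1],
    [0,0,0,0,0,0,0.2],
    [0,0,0,0,0,0,0.3],
    [0,0,0,0,0,0,0.4]
  ]
}}

```text
clock: 6.95
eef_pos: [614.2, 134.0, 188.8]
orientation: [0.001, 0.708, 0.706, 0.001]
ft_force: [-0.6, 0.9, 6.2]
width: 63.0
```

>>> {"api": "send_rows", "payload": {
  "commands": [
    [0,0,0,0,0,0,0.6],
    [0,0,0,0,0,0,1],
    [0,0,0,0,0,0,1],
    [0,0,0,0,0,0,1],
    [0,0,0,0,0,-0.5,1],
    [0,0,0,0,0,-1.5,1],
    [0,0,0,0,0,-2,1],
    [0,0,0,0,0,-2,1],
    [0,0,0,0,0,-1,1],
    [0,0,0,0,0,0,1]
  ]
}}

```text
clock: 8.2
eef_pos: [613.9, 134.0, 259.0]
orientation: [0.001, 0.708, 0.706, 0.001]
ft_force: [0.2, 0.0, -1.5]
width: 62.9
```

>>> {"api": "send_rows", "payload": {
  "commands": [
    [0,0,0,1,-1.8,0,1],
    [0,0,0,1,-2,0,1],
    [0,0,0,1,-2,0,1],
    [0,0,0,1,-2,0,1],
    [0,0,0,1,-2,0,1],
    [0,0,0,1,-2,0,1],
    [0,0,0,1,-2,0,1],
    [0,0,0,1,-2,0,1],
    [0,0,0,0,0,0,1],
    [0,0,0,0,0,0,1]
  ]
}}

```text
clock: 9.45
eef_pos: [455.8, 214.4, 257.4]
orientation: [0.0, 0.708, 0.707, 0.0]
ft_force: [-0.0, -0.1, -0.5]
width: 63.1
```

```bash
python3 - <<'E'
from h import *
st=observe(); c=read_camera("wrist"); print(st["eef_pos"],st["orientation"])
for d in landmark_of("wrist","stand_seat")[:1]: print(d["score"],w_from_cam(c,d["xyz"],st).round(1))
print(rimfit(c,st,456,300,18,38,show="pics/f2.png"),rimfit(c,st,456,300,8,38))
E
```

```text
[455.77207347 214.36285812 257.43823731] [4.29005655e-04 7.07695756e-01 7.06517059e-01 4.21422337e-04]
0.64 [456.8 293.2   9.2]
(array([457.22, 298.5 ]), np.float64(60.0)) (array([457.19, 299.6 ]), np.float64(59.9))
```

View pics/f2.png

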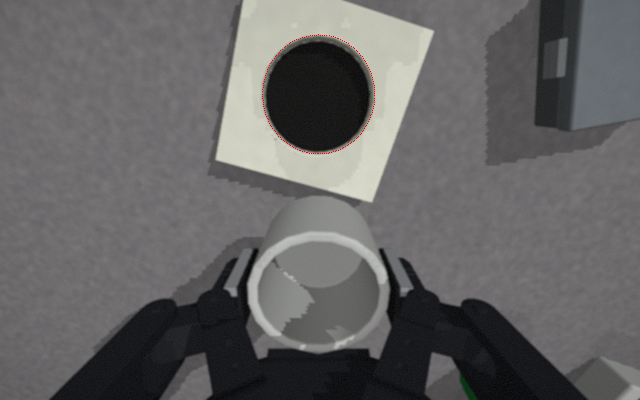

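```bash
python3 - <<'E'
from h import *
st=observe(); c=read_camera("wrist"); print(st["eef_pos"])
print(rimfit(c,st,456,214,118.6,32),rimfit(c,st,456,214,118.6,27,show="pics/f3.png"))
E
```

```text
[456.18195554 214.13013971 257.47876722]
(array([457.16, 213.68]), np.float64(50.2)) (array([457.18, 214.23]), np.float64(49.6))
```

View pics/f3.png

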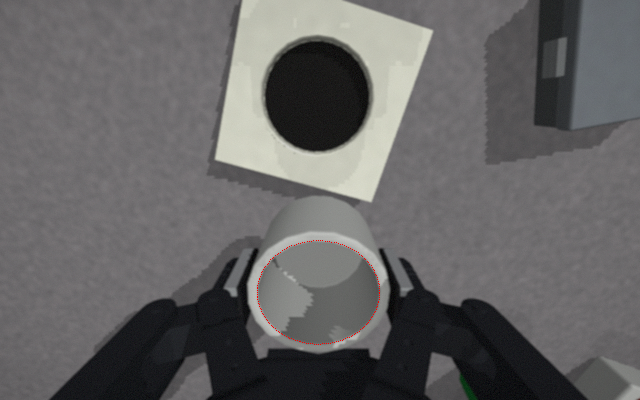

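>>> {"api": "send_rows", "payload": {
  "commands": [
    [0,0,0,1.5,0,0,1],
    [0,0,0,2.5,0,0,1],
    [0,0,0,2.5,0,0,1],
    [0,0,0,2,0,0,1],
    [0,0,0,0,0,0,1],
    [0,0,0,0,0,1.5,1],
    [0,0,0,0,0,1.5,1],
    [0,0,0,0,0,1.2,1],
    [0,0,0,0,0,0,1],
    [0,0,0,0,0,0,1]
  ]
}}

```text
clock: 10.85
eef_pos: [455.9, 299.1, 215.2]
orientation: [0.0, 0.708, 0.706, 0.0]
ft_force: [0.4, 0.3, -0.6]
width: 63.1
```

```bash
python3 - <<'E'
from h import *
st=observe(); c=read_camera("wrist"); print(st["eef_pos"]); cv2.imwrite("pics/w4.png",c["img"][:,:,::-1])
E
```

```text
[455.91397234 299.12355949 215.21848377]
```

View pics/w4.png

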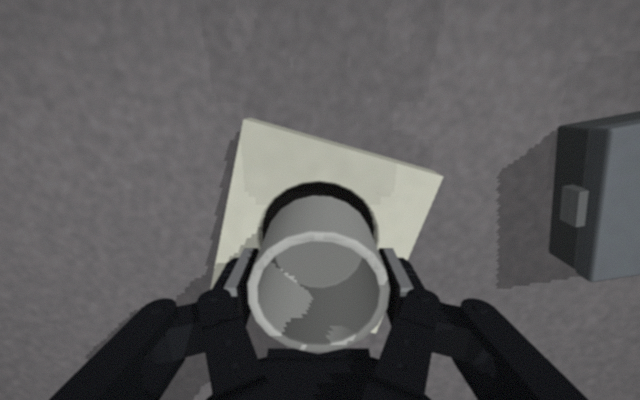

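The cup is centred over the recess: recess edges at x = 259 and 377, cup edges at 248 and 389. I'll lower it.

>>> {"api": "send_rows", "payload": {
  "commands": [
    [0,0,0,0,0,0.8,1],
    [0,0,0,0,0,0.7,1],
    [0,0,0,0,0,0.3,1],
    [0,0,0,0,0,0,1],
    [0,0,0,0,0,0,1],
    [0,0,0,0,0,0,0.5],
    [0,0,0,0,0,0,0.4],
    [0,0,0,0,0,0,0.2],
    [0,0,0,0,0,0,0],
    [0,0,0,0,0,0,0]
  ]
}}

```text
clock: 12.15
eef_pos: [455.8, 299.3, 197.3]
orientation: [0.0, 0.708, 0.706, 0.0]
ft_force: [0.3, 0.5, 0.3]
width: 85.3
```

>>> {"api": "send_rows", "payload": {
  "commands": [
    [0,0,0,0,0,-1,0],
    [0,0,0,0,0,-2,0],
    [0,0,0,0,0,-3,0],
    [0,0,0,0,0,-3,0],
    [0,0,0,0,0,-3,0],
    [0,0,0,0,0,-2,0],
    [0,0,0,0,0,-1,0],
    [0,0,0,0,0,0,0],
    [0,0,0,0,0,0,0],
    [0,0,0,0,0,0,0]
  ]
}}

```text
clock: 13.4
eef_pos: [455.3, 299.1, 345.9]
orientation: [-0.0, 0.708, 0.706, -0.001]
ft_force: [0.3, -0.2, -0.2]
width: 85.6
```

```bash
python3 - <<'E'
from h import *
st=observe(); c=read_camera("wrist"); print(st["eef_pos"])
print(rimfit(c,st,457,299,58,32,show="pics/w5.png"),rimfit(c,st,457,299,58,27),rimfit(c,st,457,299,18,38))
E
```

```text
[455.31301588 299.08028021 345.93012352]
(array([454.56, 305.56]), np.float64(38.0)) (array([456.57, 299.26]), np.float64(39.9)) (array([456.7 , 296.38]), np.float64(38.7))
```

View pics/w5.png

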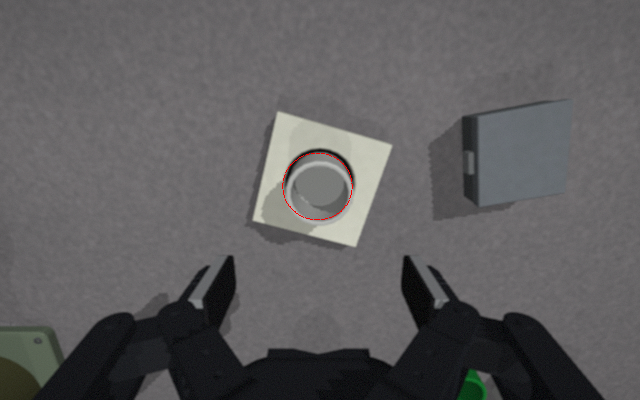

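The cup is seated: inner rim fit (456.6, 299.3). Next is the sleeve.

>>> {"api": "send_rows", "payload": {
  "commands": [
    [0,0,0,-4,0.2,0,0],
    [0,0,0,-6,0.2,0,0],
    [0,0,0,-6,0.2,0,0],
    [0,0,0,-6,0.2,0,0],
    [0,0,0,-6,0.3,0,0],
    [0,0,0,-6,0.3,0,0],
    [0,0,0,-6,0.3,0,0],
    [0,0,0,-6,0.3,0,0],
    [0,0,0,-6,0.3,0,0],
    [0,0,0,-4.2,0,0,0]
  ]
}}

```text
clock: 14.7
eef_pos: [477.2, -265.5, 346.7]
orientation: [-0.0, 0.708, 0.706, -0.0]
ft_force: [-0.1, 0.4, -0.4]
width: 85.5
```

>>> {"api": "send_rows", "payload": {
  "commands": [
    [0,0,0,0,0,1,0],
    [0,0,0,0,0,1,0],
    [0,0,0,0,0,1,0],
    [0,0,0,0,0,0,0],
    [0,0,0,0,0,0,0],
    [0,0,0,0,0,0,0],
    [0,0,0,0,0,0,0],
    [0,0,0,0,0,0,0],
    [0,0,0,0,0,0,0],
    [0,0,0,0,0,0,0]
  ]
}}

```text
clock: 15.95
eef_pos: [477.5, -262.9, 317.2]
orientation: [0.0, 0.708, 0.706, -0.0]
ft_force: [0.1, -0.2, -0.5]
width: 85.0
```

```bash
python3 - <<'E'
from h import *
st=observe(); c=read_camera("wrist"); print(st["eef_pos"])
for d in landmark_of("wrist","sleeve_center")[:2]: print(d["score"],w_from_cam(c,d["xyz"],st).round(1))
print(rimfit(c,st,478,-264,80,21,show="pics/w6.png"),rimfit(c,st,478,-264,80,18))
E
```

```text
[ 477.51223587 -262.86172284  317.22264187]
0.59 [ 478.8 -264.6   37.8]
(array([ 480.4 , -264.45]), np.float64(49.3)) (array([ 480.59, -264.35]), np.float64(44.7))
```

View pics/w6.png

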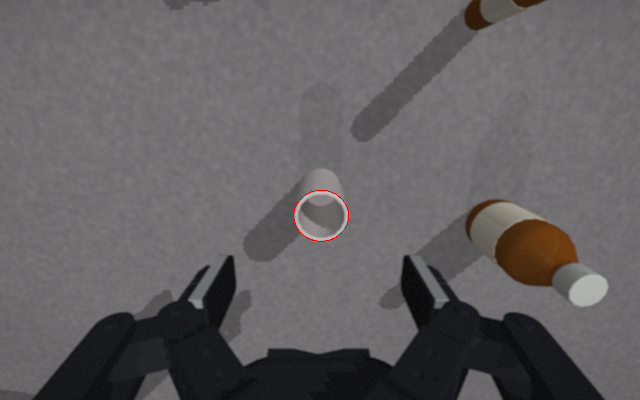

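Sleeve at (480.5, -264.4), the only candidate (pixel 321,215). I'll grip it high so the tips stay above the cup rim later.

>>> {"api": "send_rows", "payload": {
  "commands": [
    [0,0,0,-0.15,0.19,1,0],
    [0,0,0,0,0,2,0],
    [0,0,0,0,0,2,0],
    [0,0,0,0,0,2,0],
    [0,0,0,0,0,1.5,0],
    [0,0,0,0,0,0.7,0],
    [0,0,0,0,0,0,0],
    [0,0,0,0,0,0,0.2],
    [0,0,0,0,0,0,0.3],
    [0,0,0,0,0,0,0.4]
  ]
}}

```text
clock: 17.3
eef_pos: [479.6, -264.4, 225.7]
orientation: [0.001, 0.708, 0.706, 0.0]
ft_force: [0.4, 0.2, 0.2]
width: 51.5
```

>>> {"api": "send_rows", "payload": {
  "commands": [
    [0,0,0,0,0,0,0.5],
    [0,0,0,0,0,0,0.6],
    [0,0,0,0,0,0,0.8],
    [0,0,0,0,0,0,1],
    [0,0,0,0,0,0,1],
    [0,0,0,0,0,0,1],
    [0,0,0,0,0,-1,1],
    [0,0,0,0,0,-2,1],
    [0,0,0,0,0,-2,1],
    [0,0,0,0,0,0,1]
  ]
}}

```text
clock: 18.55
eef_pos: [480.0, -264.6, 276.7]
orientation: [0.002, 0.708, 0.706, 0.0]
ft_force: [-0.7, -1.0, -0.4]
width: 40.4
```

>>> {"api": "send_rows", "payload": {
  "commands": [
    [0,0,0,3,0,-2.5,1],
    [0,0,0,5,0,-2.5,1],
    [0,0,0,5.5,-0.3,-2.5,1],
    [0,0,0,5.5,-0.3,-2.5,1],
    [0,0,0,5.5,-0.3,0,1],
    [0,0,0,5.5,-0.3,0,1],
    [0,0,0,5.5,-0.3,0,1],
    [0,0,0,5.5,-0.3,0,1],
    [0,0,0,5.5,-0.3,0,1],
    [0,0,0,5.5,-0.3,0,1]
  ]
}}

```text
clock: 19.8
eef_pos: [455.7, 257.4, 373.8]
orientation: [-0.0, 0.708, 0.706, -0.001]
ft_force: [0.3, -0.6, 0.3]
width: 40.6
```

>>> {"api": "send_rows", "payload": {
  "commands": [
    [0,0,0,3,0,0,1],
    [0,0,0,1.4,0,1.5,1],
    [0,0,0,0,0,2,1],
    [0,0,0,0,0,2,1],
    [0,0,0,0,0,1,1],
    [0,0,0,0,0,0,1],
    [0,0,0,0,0,0,1],
    [0,0,0,0,0,0,1],
    [0,0,0,0,0,0,1],
    [0,0,0,0,0,0,1]
  ]
}}

```text
clock: 21.05
eef_pos: [456.7, 299.8, 310.6]
orientation: [0.0, 0.708, 0.706, 0.0]
ft_force: [0.1, -0.3, -0.9]
width: 40.5
```

```bash
python3 - <<'E'
from h import *
st=observe(); c=read_camera("wrist"); print(st["eef_pos"],st["orientation"])
z=st["eef_pos"][2]-225.7+80
print(rimfit(c,st,457,299,z,21,show="pics/w7.png"),rimfit(c,st,457,299,z,18))
E
```

```text
[456.65384591 299.8140561  310.59512654] [1.43135525e-04 7.07800977e-01 7.06411790e-01 3.72781394e-04]
(array([457.8 , 299.93]), np.float64(45.5)) (array([457.65, 300.33]), np.float64(47.7))
```

View pics/w7.png

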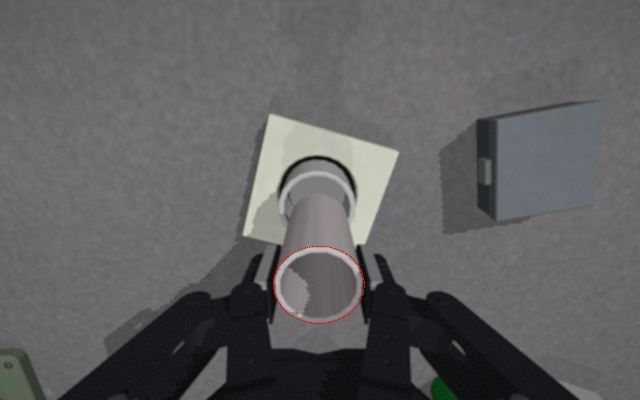

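>>> {"api": "send_rows", "payload": {
  "commands": [
    [0,0,0,-0.08,-0.11,0,1],
    [0,0,0,0,0,1,1],
    [0,0,0,0,0,1,1],
    [0,0,0,0,0,1,1],
    [0,0,0,0,0,0.8,1],
    [0,0,0,0,0,0.6,1],
    [0,0,0,0,0,0.6,1],
    [0,0,0,0,0,0.6,1],
    [0,0,0,0,0,0.6,1],
    [0,0,0,0,0,0,1]
  ]
}}

```text
clock: 22.35
eef_pos: [455.2, 298.8, 247.6]
orientation: [-0.0, 0.708, 0.706, -0.001]
ft_force: [0.4, 0.1, -0.7]
width: 40.2
```

```bash
python3 - <<'E'
from h import *
st=observe(); c=read_camera("wrist"); print(st["eef_pos"],st["ft_force"]); cv2.imwrite("pics/w8.png",c["img"][:,:,::-1])
E
```

```text
[455.18446034 298.8401942  247.55226988] [ 0.42205829  0.13819604 -0.68280557]
```

View pics/w8.png

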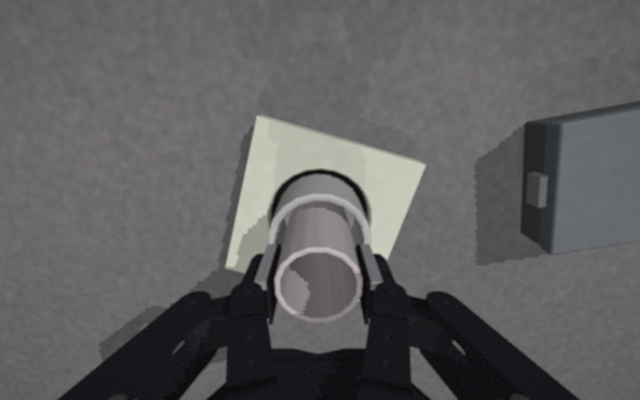

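The sleeve has entered the cup and is centred at about x=319. I'll lower the last 9 mm and release.

>>> {"api": "send_rows", "payload": {
  "commands": [
    [0,0,0,0,0,0.4,1],
    [0,0,0,0,0,0.3,1],
    [0,0,0,0,0,0.15,1],
    [0,0,0,0,0,0,1],
    [0,0,0,0,0,0,1],
    [0,0,0,0,0,0,0.5],
    [0,0,0,0,0,0,0.4],
    [0,0,0,0,0,0,0.3],
    [0,0,0,0,0,0,0.1],
    [0,0,0,0,0,0,0]
  ]
}}

```text
clock: 23.65
eef_pos: [455.5, 299.0, 239.7]
orientation: [0.0, 0.708, 0.706, 0.0]
ft_force: [0.1, -0.2, 0.3]
width: 85.7
```

>>> {"api": "send_rows", "payload": {
  "commands": [
    [0,0,0,0,0,-1,0],
    [0,0,0,0,0,-2,0],
    [0,0,0,0,0,-3,0],
    [0,0,0,0,0,-3,0],
    [0,0,0,0,0,-2,0],
    [0,0,0,0,0,-1,0],
    [0,0,0,0,0,0,0],
    [0,0,0,0,0,0,0],
    [0,0,0,0,0,0,0],
    [0,0,0,0,0,0,0]
  ]
}}

```text
clock: 24.9
eef_pos: [455.3, 298.9, 358.9]
orientation: [-0.0, 0.708, 0.706, -0.001]
ft_force: [0.7, 0.3, -0.0]
width: 85.7
```

```bash
python3 - <<'E'
from h import *
st=observe(); c=read_camera("wrist"); print(st["eef_pos"],st["orientation"])
print(rimfit(c,st,457,299,93,21,tol=5,show="pics/w9.png"),rimfit(c,st,457,299,93,18,tol=5),rimfit(c,st,457,299,58,27,tol=5))
E
```

```text
[455.30399871 298.87097167 358.86887817] [-2.77265028e-04  7.07818210e-01  7.06394221e-01 -7.13644045e-04]
(array([456.46, 299.13]), np.float64(29.3)) (array([456.61, 298.69]), np.float64(41.9)) (array([456.61, 299.19]), np.float64(32.5))
```

View pics/w9.png

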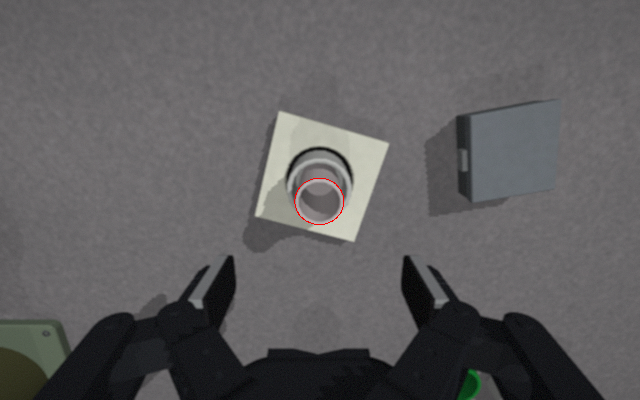

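The sleeve stands in the cup, concentric to within 0.5 mm. Now the vial.

>>> {"api": "send_rows", "payload": {
  "commands": [
    [0,0,0,-3,1.2,0,0],
    [0,0,0,-5.2,2,0,0],
    [0,0,0,-5.2,2,0,0],
    [0,0,0,-5.2,2,0,0],
    [0,0,0,-5.2,2,0,0],
    [0,0,0,-5.2,2,0,0],
    [0,0,0,-5.2,2,0,0],
    [0,0,0,-4.2,1.8,0,0],
    [0,0,0,-2.3,1,0,0],
    [0,0,0,0,0,0,0]
  ]
}}

```text
clock: 26.2
eef_pos: [615.0, -109.5, 359.3]
orientation: [-0.0, 0.709, 0.706, 0.0]
ft_force: [0.6, 0.8, 0.3]
width: 85.5
```

>>> {"api": "send_rows", "payload": {
  "commands": [
    [0,0,0,0,0,1,0],
    [0,0,0,0,0,0,0],
    [0,0,0,0,0,0,0],
    [0,0,0,0,0,0,0],
    [0,0,0,0,0,0,0],
    [0,0,0,0,0,0,0],
    [0,0,0,0,0,0,0],
    [0,0,0,0,0,0,0],
    [0,0,0,0,0,0,0],
    [0,0,0,0,0,0,0]
  ]
}}

```text
clock: 27.45
eef_pos: [614.7, -108.4, 349.7]
orientation: [-0.0, 0.708, 0.706, 0.0]
ft_force: [-0.0, -0.8, -0.4]
width: 85.5
```

```bash
python3 - <<'E'
from h import *
st=observe(); c=read_camera("wrist"); print(st["eef_pos"],st["orientation"])
for d in landmark_of("wrist","vial_center")[:2]: print(d["score"],w_from_cam(c,d["xyz"],st).round(1))
print(rimfit(c,st,617,-108,112,13.5,tol=8,show="pics/w10.png"),rimfit(c,st,617,-108,112,12.5,tol=8))
E
```

```text
[ 614.66711808 -108.38230878  349.65634566] [-2.54618582e-05  7.07810496e-01  7.06402365e-01  4.13979307e-06]
0.73 [ 612.5 -113.9   60.4]
(array([ 614.88, -109.79]), np.float64(43.2)) (array([ 614.83, -110.02]), np.float64(41.4))
```

View pics/w10.png

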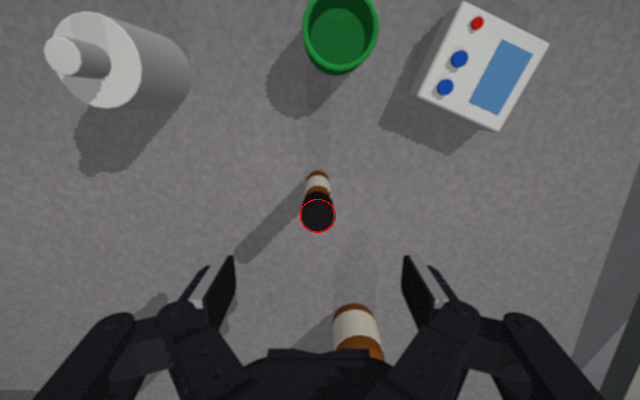

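Only one vial, with its cap at (318,215) and position (614.9, -109.8). Gripping it by the cap.

>>> {"api": "send_rows", "payload": {
  "commands": [
    [0,0,0,-0.14,-0.09,1,0],
    [0,0,0,0,0,2,0],
    [0,0,0,0,0,2,0],
    [0,0,0,0,0,2,0],
    [0,0,0,0,0,1.5,0],
    [0,0,0,0,0,1.25,0],
    [0,0,0,0,0,0,0.2],
    [0,0,0,0,0,0,0.35],
    [0,0,0,0,0,0,0.45],
    [0,0,0,0,0,0,0.5]
  ]
}}

```text
clock: 28.8
eef_pos: [614.0, -109.9, 253.0]
orientation: [0.001, 0.708, 0.706, 0.0]
ft_force: [-0.5, 0.3, 0.1]
width: 42.5
```

>>> {"api": "send_rows", "payload": {
  "commands": [
    [0,0,0,0,0,0,0.55],
    [0,0,0,0,0,0,0.6],
    [0,0,0,0,0,0,0.65],
    [0,0,0,0,0,0,0.7],
    [0,0,0,0,0,0,0.8],
    [0,0,0,0,0,0,1],
    [0,0,0,0,0,0,1],
    [0,0,0,0,0,0,1],
    [0,0,0,0,0,0,1],
    [0,0,0,0,0,0,1]
  ]
}}

```text
clock: 30.05
eef_pos: [613.9, -109.8, 252.4]
orientation: [0.0, 0.708, 0.706, 0.0]
ft_force: [0.1, -0.5, 2.4]
width: 25.5
```

```bash
python3 - <<'E'
from h import *
st=observe(); c=read_camera("wrist"); print(st["eef_pos"],st["ft_force"],st["width"]); cv2.imwrite("pics/w11.png",c["img"][:,:,::-1])
E
```

```text
[ 613.89234844 -109.82173975  252.38351278] [ 0.10202841 -0.49870155  2.35532927] 25.50999982649827
```

View pics/w11.png

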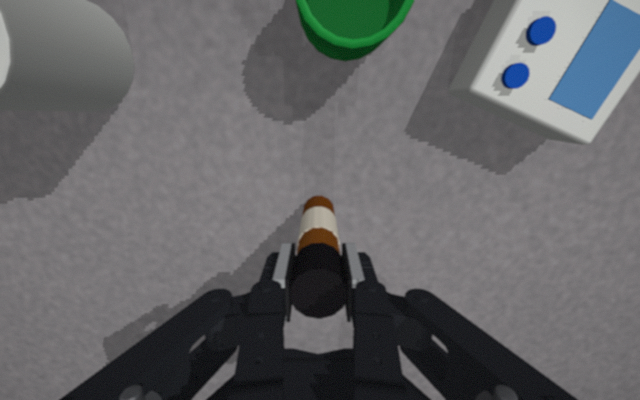

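>>> {"api": "send_rows", "payload": {
  "commands": [
    [0,0,0,0,0,-0.5,1],
    [0,0,0,0,0,-1.5,1],
    [0,0,0,0,0,-2.5,1],
    [0,0,0,0,0,-2.5,1],
    [0,0,0,1,-0.4,-2.5,1],
    [0,0,0,2,-0.8,-2.5,1],
    [0,0,0,3,-1.2,-1.5,1],
    [0,0,0,4,-1.5,-1,1],
    [0,0,0,4,-1.6,0,1],
    [0,0,0,4,-1.6,0,1]
  ]
}}

```text
clock: 31.35
eef_pos: [542.4, 71.5, 398.5]
orientation: [0.001, 0.708, 0.706, 0.001]
ft_force: [0.7, 0.9, -0.3]
width: 25.6
```

>>> {"api": "send_rows", "payload": {
  "commands": [
    [0,0,0,4,-1.6,0,1],
    [0,0,0,4,-1.6,0,1],
    [0,0,0,4,-1.6,0,1],
    [0,0,0,4,-1.5,0,1],
    [0,0,0,3.5,-1.2,0,1],
    [0,0,0,2.2,-0.8,0,1],
    [0,0,0,1.2,-0.4,0,1],
    [0,0,0,0,0,0,1],
    [0,0,0,0,0,0,1],
    [0,0,0,0,0,0,1]
  ]
}}

```text
clock: 32.6
eef_pos: [457.0, 298.7, 397.2]
orientation: [0.0, 0.708, 0.706, -0.0]
ft_force: [-0.4, -0.9, -0.4]
width: 25.3
```

```bash
python3 - <<'E'
from h import *
st=observe(); c=read_camera("wrist"); print(st["eef_pos"],st["orientation"]); e=st["eef_pos"]
z=e[2]-252.4+112
print(rimfit(c,st,e[0]+1,e[1],z,13.5,tol=5,show="pics/w12.png"))
print(rimfit(c,st,456.5,299,93,18,tol=3))
E
```

```text
[456.98337311 298.74043258 397.22053177] [ 9.82203521e-05  7.08307051e-01  7.05904460e-01 -7.20181156e-05]
(array([456.62, 298.87]), np.float64(25.4))
(array([456.67, 298.41]), np.float64(36.7))
```

View pics/w12.png

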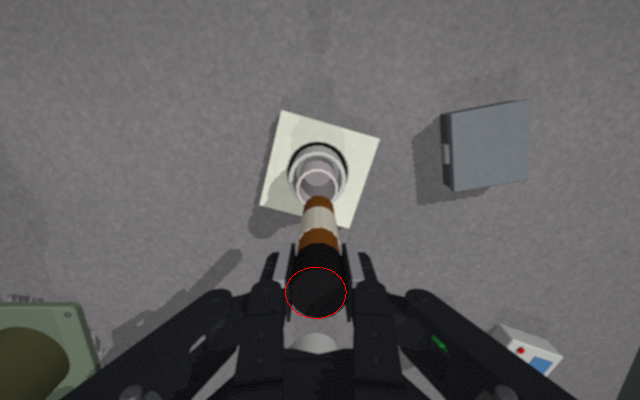

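>>> {"api": "send_rows", "payload": {
  "commands": [
    [0,0,0,0,-0.15,0,1],
    [0,0,0,0,0,1,1],
    [0,0,0,0,0,1.5,1],
    [0,0,0,0,0,1.5,1],
    [0,0,0,0,0,0.5,1],
    [0,0,0,0,0,0,1],
    [0,0,0,0,0,0,1],
    [0,0,0,0,0,0,1],
    [0,0,0,0,0,0,1],
    [0,0,0,0,0,0,1]
  ]
}}

```text
clock: 33.9
eef_pos: [455.1, 299.6, 352.4]
orientation: [0.0, 0.708, 0.706, 0.0]
ft_force: [-0.1, -0.1, -0.3]
width: 25.6
```

```bash
python3 - <<'E'
from h import *
st=observe(); c=read_camera("wrist"); print(st["eef_pos"],st["orientation"]); e=st["eef_pos"]
z=e[2]-252.4
im=c["img"][:,:,::-1].copy()
a=np.linspace(0,6.28,200)
for (x,y,zz,r,col) in ((e[0]+1.1,e[1],z+30,12.5,(0,0,255)),(456.6,298.8,93,18,(0,255,0)),(e[0]+1.1,e[1],z+112,13.5,(255,0,0))):
    for q in proj(c,np.c_[x+r*np.cos(a),y+r*np.sin(a),zz+0*a],st): cv2.circle(im,(int(round(q[0])),int(round(q[1]))),0,col,-1)
cv2.imwrite("pics/w13.png",cv2.resize(im[150:350,220:420],(600,600),interpolation=0))
E
```

```text
[455.10362677 299.58190479 352.42950954] [5.88585978e-05 7.07813843e-01 7.06398978e-01 2.10823668e-04]
```

View pics/w13.png

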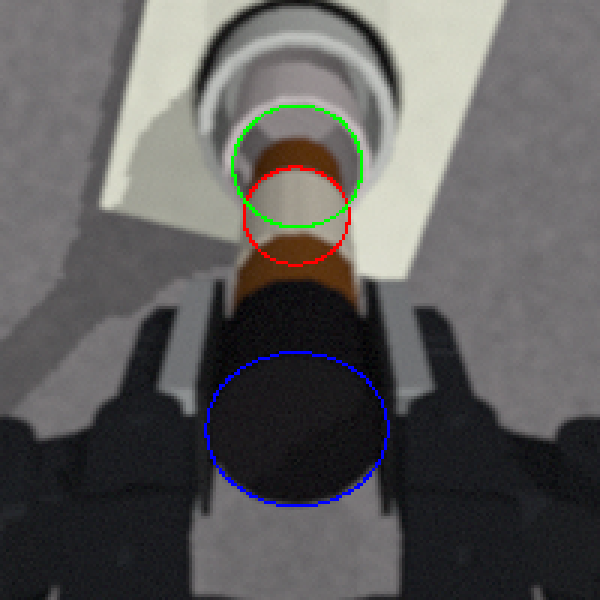

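The overlay matches: the cap lies in the blue circle and the sleeve mouth in the green one. Lowering the vial.

>>> {"api": "send_rows", "payload": {
  "commands": [
    [0,0,0,-0.05,0,0.5,1],
    [0,0,0,0,0,1,1],
    [0,0,0,0,0,1,1],
    [0,0,0,0,0,1,1],
    [0,0,0,0,0,1,1],
    [0,0,0,0,0,1,1],
    [0,0,0,0,0,1,1],
    [0,0,0,0,0,0.8,1],
    [0,0,0,0,0,0,1],
    [0,0,0,0,0,0,1]
  ]
}}

```text
clock: 35.2
eef_pos: [455.3, 299.2, 279.5]
orientation: [0.0, 0.708, 0.706, 0.0]
ft_force: [0.8, -0.4, 0.5]
width: 25.4
```

>>> {"api": "send_rows", "payload": {
  "commands": [
    [0,0,0,0,0,0.4,1],
    [0,0,0,0,0,0.4,1],
    [0,0,0,0,0,0.15,1],
    [0,0,0,0,0,0,1],
    [0,0,0,0,0,0,1],
    [0,0,0,0,0,0,1],
    [0,0,0,0,0,0,1],
    [0,0,0,0,0,0,1],
    [0,0,0,0,0,0,1],
    [0,0,0,0,0,0,1]
  ]
}}

```text
clock: 36.45
eef_pos: [455.1, 299.1, 269.7]
orientation: [-0.0, 0.708, 0.706, 0.0]
ft_force: [0.0, -0.0, -1.6]
width: 25.2
```

>>> {"api": "send_rows", "payload": {
  "commands": [
    [0,0,0,0,0,0,0.65],
    [0,0,0,0,0,0,0.6],
    [0,0,0,0,0,0,0.5],
    [0,0,0,0,0,0,0.4],
    [0,0,0,0,0,0,0.2],
    [0,0,0,0,0,0,0],
    [0,0,0,0,0,0,0],
    [0,0,0,0,0,-0.5,0],
    [0,0,0,0,0,-1,0],
    [0,0,0,0,0,-2,0]
  ]
}}

```text
clock: 37.7
eef_pos: [454.8, 298.9, 304.9]
orientation: [-0.0, 0.708, 0.706, -0.001]
ft_force: [-0.2, 0.5, -0.1]
width: 85.5
```

>>> {"api": "send_rows", "payload": {
  "commands": [
    [0,0,0,0,0,-2.5,0],
    [0,0,0,0,0,-2.5,0],
    [0,0,0,0,0,-1.5,0],
    [0,0,0,0,0,-0.5,0],
    [0,0,0,0,0,0,0],
    [0,0,0,0,0,0,0],
    [0,0,0,0,0,0,0],
    [0,0,0,0,0,0,0],
    [0,0,0,0,0,0,0],
    [0,0,0,0,0,0,0]
  ]
}}

```text
clock: 38.95
eef_pos: [455.1, 299.1, 374.7]
orientation: [-0.0, 0.708, 0.706, -0.0]
ft_force: [0.4, 0.5, -0.2]
width: 85.3
```

```bash
python3 - <<'E'
from h import *
st=observe(); c=read_camera("wrist"); print(st["eef_pos"],st["orientation"]); e=st["eef_pos"]
print(rimfit(c,st,456.5,299,129,13.5,tol=6,show="pics/w14.png"),rimfit(c,st,456.5,299,93,18,tol=5),rimfit(c,st,456.5,299,93,21,tol=5),rimfit(c,st,457,299,58,32,tol=5))
E
```

```text
[455.07262575 299.07531458 374.65327557] [-1.44269810e-05  7.07814081e-01  7.06398773e-01 -1.60537414e-05]
(array([456.12, 300.3 ]), np.float64(43.4)) (array([455.33, 289.57]), np.float64(40.4)) (array([458.55, 292.71]), np.float64(32.7)) (array([458.17, 309.87]), np.float64(38.2))
```

View pics/w14.png

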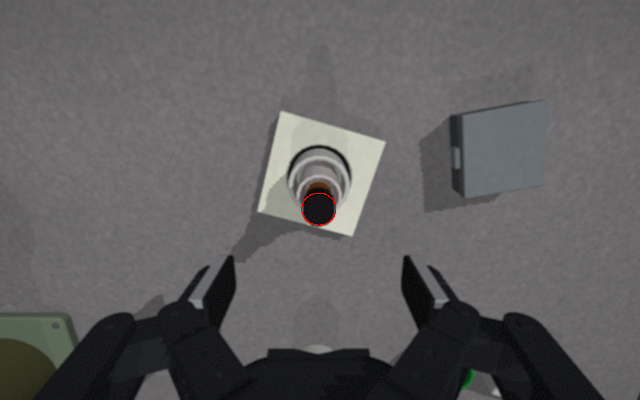

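The vial stands upright in the sleeve, at (456.1, 300.3). Now the cover.

>>> {"api": "send_rows", "payload": {
  "commands": [
    [0,0,0,-2,0,0,0],
    [0,0,0,-4,0,0,0],
    [0,0,0,-5,-0.1,0,0],
    [0,0,0,-5,-0.1,0,0],
    [0,0,0,-5,-0.1,0,0],
    [0,0,0,-4,0,0,0],
    [0,0,0,-3,0,0,0],
    [0,0,0,-1.4,0,0,0],
    [0,0,0,0,0,0,0],
    [0,0,0,0,0,0,0]
  ]
}}

```text
clock: 40.25
eef_pos: [451.4, 5.7, 374.6]
orientation: [-0.0, 0.708, 0.707, 0.0]
ft_force: [0.2, -0.5, 0.3]
width: 85.4
```

>>> {"api": "send_rows", "payload": {
  "commands": [
    [0,0,0,0,0,0,0],
    [0,0,0,0,0,0,0],
    [0,0,0,0,0,0,0],
    [0,0,0,0,0,0,0],
    [0,0,0,0,0,0,0],
    [0,0,0,0,0,0,0],
    [0,0,0,0,0,0,0],
    [0,0,0,0,0,0,0],
    [0,0,0,0,0,0,0],
    [0,0,0,0,0,0,0]
  ]
}}

```text
clock: 41.5
eef_pos: [451.5, 5.1, 374.7]
orientation: [0.0, 0.708, 0.706, 0.0]
ft_force: [0.8, 0.4, 0.1]
width: 85.2
```

```bash
python3 - <<'E'
from h import *
st=observe(); c=read_camera("wrist"); print(st["eef_pos"],st["orientation"]); e=st["eef_pos"]
for d in landmark_of("wrist","cover_center")[:2]: print(d["score"],w_from_cam(c,d["xyz"],st).round(1))
print(rimfit(c,st,451,5,114,12,tol=8),rimfit(c,st,451,5,84,33,tol=8,show="pics/w15.png"))
E
```

```text
[451.48189281   5.05240496 374.69553226] [2.11763043e-05 7.07810588e-01 7.06402273e-01 4.62468773e-06]
0.67 [449.1   1.4  59.7]
(array([452.75,   1.52]), np.float64(21.5)) (array([451.86,   1.8 ]), np.float64(39.9))
```

View pics/w15.png

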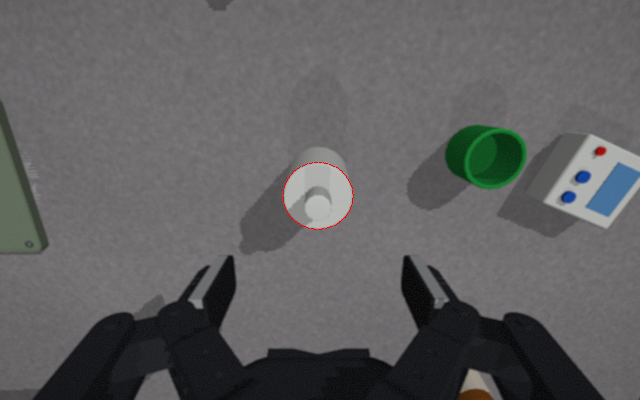

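Cover at (452.0, 1.7). I'll grip the knob with the tips just above the roof.

>>> {"api": "send_rows", "payload": {
  "commands": [
    [0,0,0,-0.33,-0.06,1,0],
    [0,0,0,0,0,2,0],
    [0,0,0,0,0,2.5,0],
    [0,0,0,0,0,2.5,0],
    [0,0,0,0,0,2,0],
    [0,0,0,0,0,1.4,0],
    [0,0,0,0,0,0,0.3],
    [0,0,0,0,0,0,0.4],
    [0,0,0,0,0,0,0.5],
    [0,0,0,0,0,0,0.55]
  ]
}}

```text
clock: 42.85
eef_pos: [451.2, 1.7, 261.4]
orientation: [0.001, 0.708, 0.706, 0.0]
ft_force: [-0.6, 0.1, 0.2]
width: 38.3
```

>>> {"api": "send_rows", "payload": {
  "commands": [
    [0,0,0,0,0,0,0.6],
    [0,0,0,0,0,0,0.65],
    [0,0,0,0,0,0,0.7],
    [0,0,0,0,0,0,0.75],
    [0,0,0,0,0,0,0.9],
    [0,0,0,0,0,0,1],
    [0,0,0,0,0,0,1],
    [0,0,0,0,0,0,1],
    [0,0,0,0,0,0,1],
    [0,0,0,0,0,0,1]
  ]
}}

```text
clock: 44.1
eef_pos: [451.0, 1.8, 260.9]
orientation: [0.0, 0.708, 0.706, 0.0]
ft_force: [-1.5, 1.2, 4.9]
width: 22.0
```

```bash
python3 - <<'E'
from h import *
st=observe(); c=read_camera("wrist"); print(st["eef_pos"],st["ft_force"],st["width"])
e=st["eef_pos"]
im=c["img"][:,:,::-1].copy(); a=np.linspace(0,6.28,400)
for (x,y,zz,r,col) in ((e[0]+1.1,e[1],114,12,(255,0,0)),(e[0]+1.1,e[1],84,33,(0,255,0))):
    for q in proj(c,np.c_[x+r*np.cos(a),y+r*np.sin(a),zz+0*a],st): cv2.circle(im,(int(round(q[0])),int(round(q[1]))),0,col,-1)
cv2.imwrite("pics/w16.png",im)
E
```

```text
[450.97141634   1.7609739  260.90683329] [-1.47027703  1.18923799  4.85639601] 21.9532057967166
```

View pics/w16.png

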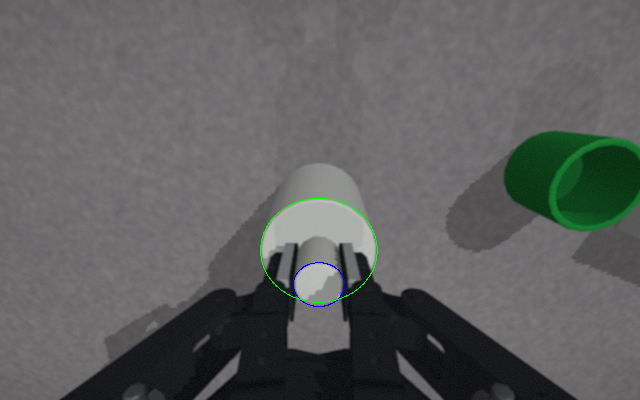

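The overlay matches the knob and roof exactly. Lifting the cover and carrying it over.

>>> {"api": "send_rows", "payload": {
  "commands": [
    [0,0,0,0,0,-0.5,1],
    [0,0,0,0,0,-1.5,1],
    [0,0,0,0,0,-2.5,1],
    [0,0,0,0,0,-3,1],
    [0,0,0,0,0,-3,1],
    [0,0,0,0,0,-3,1],
    [0,0,0,0,0,-2,1],
    [0,0,0,1,0,-1,1],
    [0,0,0,2,0.1,0,1],
    [0,0,0,3,0.1,0,1]
  ]
}}

```text
clock: 45.4
eef_pos: [452.7, 62.5, 425.5]
orientation: [-0.0, 0.708, 0.706, -0.0]
ft_force: [-0.3, 0.4, -0.7]
width: 21.9
```

>>> {"api": "send_rows", "payload": {
  "commands": [
    [0,0,0,4,0.1,0,1],
    [0,0,0,4,0.1,0,1],
    [0,0,0,4,0.05,0,1],
    [0,0,0,4,0,0,1],
    [0,0,0,3.5,0,0,1],
    [0,0,0,2.5,0,0,1],
    [0,0,0,1.3,0,0,1],
    [0,0,0,0.5,0,0,1],
    [0,0,0,0,0,0,1],
    [0,0,0,0,0,0,1]
  ]
}}

```text
clock: 46.65
eef_pos: [456.1, 299.0, 425.7]
orientation: [0.0, 0.708, 0.706, -0.0]
ft_force: [-0.0, -0.1, -1.3]
width: 22.2
```

```bash
python3 - <<'E'
from h import *
for i in range(2): st=observe(); c=read_camera("wrist")
print(st["eef_pos"],st["orientation"],st["ft_force"],st["width"],st["clock"])
e=st["eef_pos"]; 
im=c["img"][:,:,::-1].copy(); a=np.linspace(0,6.28,400); z=e[2]-261
for (x,y,zz,r,col) in ((e[0]+1.1,e[1],z+114,12,(255,0,0)),(e[0]+1.1,e[1],z+84,33,(0,255,0))):
    for q in proj(c,np.c_[x+r*np.cos(a),y+r*np.sin(a),zz+0*a],st): cv2.circle(im,(int(round(q[0])),int(round(q[1]))),0,col,-1)
cv2.imwrite("pics/w17.png",im)
s=read_camera("scene"); cv2.imwrite("pics/s17.png",cv2.resize(s["img"][40:240,260:500,::-1],(720,600),interpolation=3))
E
```

```text
[456.10858861 299.02866522 425.74742963] [ 8.47015745e-05  7.08224624e-01  7.05987160e-01 -7.01854526e-05] [-0.64842258 -0.02000373 -1.73054419] 22.06075740794438 46.7
```

View pics/w17.png

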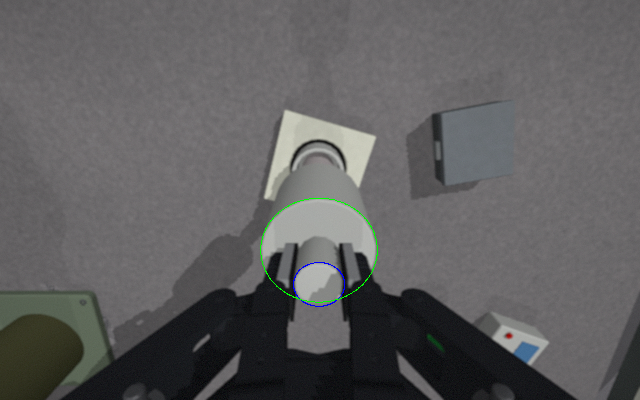

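View pics/s17.png

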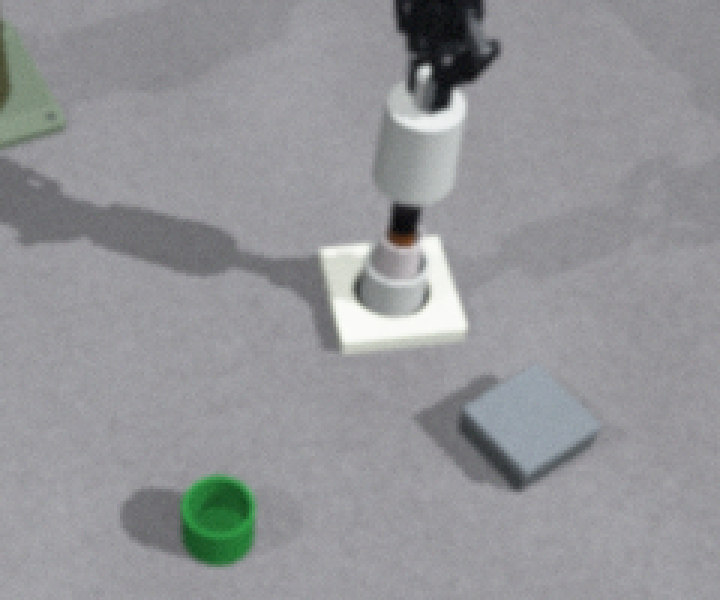

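The cover hangs level above the vial (overlay matches, scene crop (420,145)). Lowering it.

>>> {"api": "send_rows", "payload": {
  "commands": [
    [0,0,0,0,-0.06,0,1],
    [0,0,0,0,0,0,1],
    [0,0,0,0,0,1,1],
    [0,0,0,0,0,1,1],
    [0,0,0,0,0,1,1],
    [0,0,0,0,0,1,1],
    [0,0,0,0,0,1,1],
    [0,0,0,0,0,0.5,1],
    [0,0,0,0,0,0,1],
    [0,0,0,0,0,0,1]
  ]
}}

```text
clock: 48.05
eef_pos: [455.6, 299.9, 371.1]
orientation: [0.0, 0.708, 0.706, 0.0]
ft_force: [-0.0, -0.3, -2.0]
width: 22.3
```

```bash
python3 - <<'E'
from h import *
st=observe(); c=read_camera("wrist"); print(st["eef_pos"],st["ft_force"]); cv2.imwrite("pics/w18.png",c["img"][:,:,::-1])
s=read_camera("scene"); cv2.imwrite("pics/s18.png",cv2.resize(s["img"][80:180,340:460,::-1],(720,600),interpolation=3))
E
```

```text
[455.56312154 299.85197027 371.14334236] [-0.00354936 -0.32839393 -2.01491662]
```

View pics/s18.png

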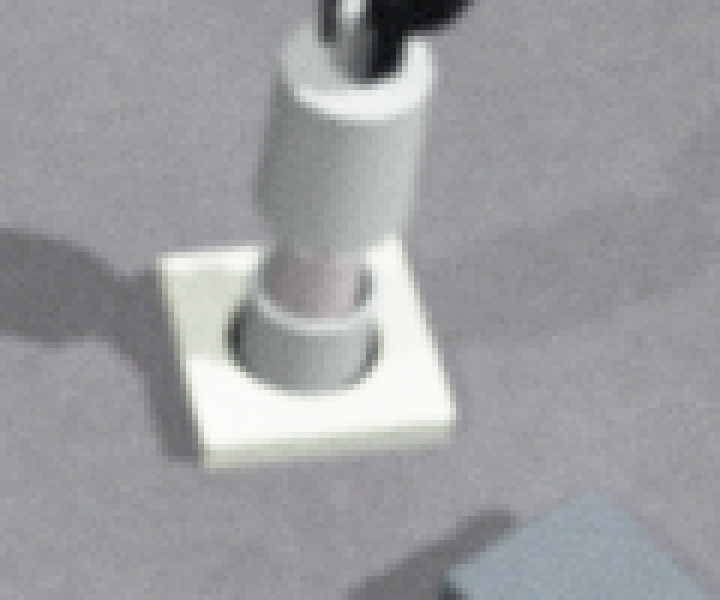

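>>> {"api": "send_rows", "payload": {
  "commands": [
    [0,0,0,-0.06,0,0,1],
    [0,0,0,0,0,0.8,1],
    [0,0,0,0,0,0.8,1],
    [0,0,0,0,0,0.8,1],
    [0,0,0,0,0,0.8,1],
    [0,0,0,0,0,0.8,1],
    [0,0,0,0,0,0.6,1],
    [0,0,0,0,0,0,1],
    [0,0,0,0,0,0,1],
    [0,0,0,0,0,0,1]
  ]
}}

```text
clock: 49.4
eef_pos: [455.6, 299.2, 325.2]
orientation: [0.0, 0.708, 0.706, 0.0]
ft_force: [0.7, -0.0, -0.3]
width: 22.0
```

```bash
python3 - <<'E'
from h import *
st=observe(); c=read_camera("wrist"); print(st["eef_pos"],st["ft_force"]); cv2.imwrite("pics/w19.png",c["img"][:,:,::-1])
s=read_camera("scene"); cv2.imwrite("pics/s19.png",cv2.resize(s["img"][80:180,340:460,::-1],(720,600),interpolation=3))
E
```

```text
[455.55832389 299.23369845 325.16788546] [ 0.66762468 -0.01569863 -0.28516496]
```

View pics/s19.png

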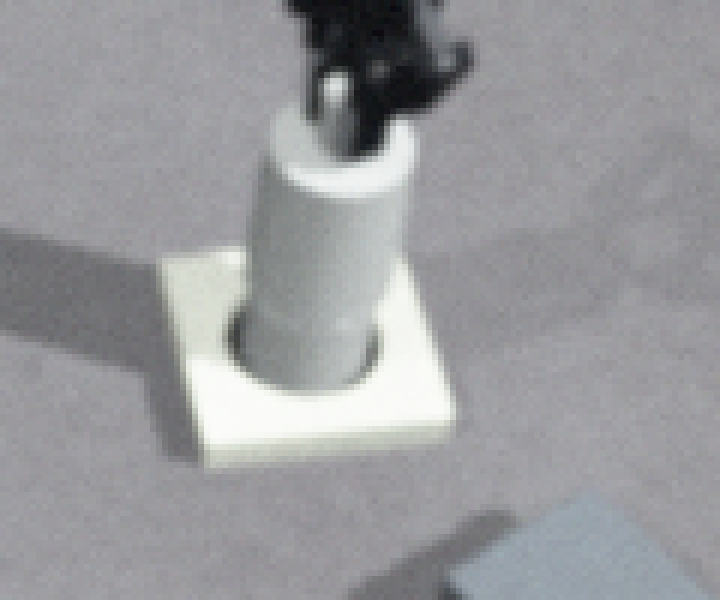

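View pics/w19.png

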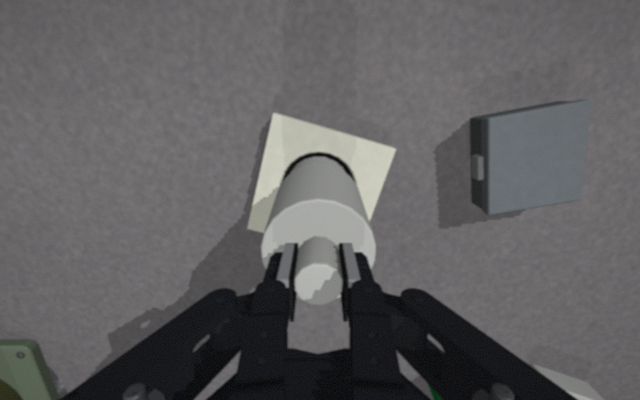

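The cover is centred (both views) and its rim is ~6 mm above the cup. Final lowering.

>>> {"api": "send_rows", "payload": {
  "commands": [
    [0,0,0,0,0,0.2,1],
    [0,0,0,0,0,0.2,1],
    [0,0,0,0,0,0.15,1],
    [0,0,0,0,0,0.05,1],
    [0,0,0,0,0,0,1],
    [0,0,0,0,0,0,1],
    [0,0,0,0,0,0,1],
    [0,0,0,0,0,0,1],
    [0,0,0,0,0,0,1],
    [0,0,0,0,0,0,1]
  ]
}}

```text
clock: 50.75
eef_pos: [455.4, 299.2, 319.0]
orientation: [-0.0, 0.708, 0.706, 0.0]
ft_force: [-1.5, -0.6, 5.3]
width: 22.1
```

>>> {"api": "send_rows", "payload": {
  "commands": [
    [0,0,0,0,0,0,0.7],
    [0,0,0,0,0,0,0.65],
    [0,0,0,0,0,0,0.6],
    [0,0,0,0,0,0,0.5],
    [0,0,0,0,0,0,0.3],
    [0,0,0,0,0,0,0],
    [0,0,0,0,0,0,0],
    [0,0,0,0,0,-0.5,0],
    [0,0,0,0,0,-1,0],
    [0,0,0,0,0,-2,0]
  ]
}}

```text
clock: 52.0
eef_pos: [455.1, 299.0, 353.9]
orientation: [-0.0, 0.708, 0.706, -0.001]
ft_force: [1.1, -1.7, -0.7]
width: 85.2
```

>>> {"api": "send_rows", "payload": {
  "commands": [
    [0,0,0,0,0,-2,0],
    [0,0,0,0,0,-2,0],
    [0,0,0,0,0,-2,0],
    [0,0,0,0,0,-1,0],
    [0,0,0,0,0,0,0],
    [0,0,0,0,0,0,0],
    [0,0,0,0,0,0,0],
    [0,0,0,0,0,0,0],
    [0,0,0,0,0,0,0],
    [0,0,0,0,0,0,0]
  ]
}}

```text
clock: 53.25
eef_pos: [455.4, 299.1, 423.6]
orientation: [-0.0, 0.708, 0.706, -0.0]
ft_force: [1.2, 0.3, 0.9]
width: 85.3
```

```bash
python3 - <<'E'
from h import *
st=observe(); c=read_camera("wrist"); print(st["eef_pos"],st["ft_force"],st["width"],st["clock"])
print(rimfit(c,st,456.6,299.2,172,12,tol=6),rimfit(c,st,456.6,299.2,142,33,tol=6,show="pics/w20.png"))
s=read_camera("scene"); cv2.imwrite("pics/s20.png",s["img"][:,:,::-1]); cv2.imwrite("pics/s20c.png",cv2.resize(s["img"][80:180,340:460,::-1],(720,600),interpolation=3))
E
```

```text
[455.37982666 299.13343376 423.55467643] [1.22226108 0.33959886 0.87050257] 85.29872608512204 53.25
(array([457.37, 299.07]), np.float64(21.3)) (array([457.41, 299.13]), np.float64(30.2))
```

View pics/w20.png

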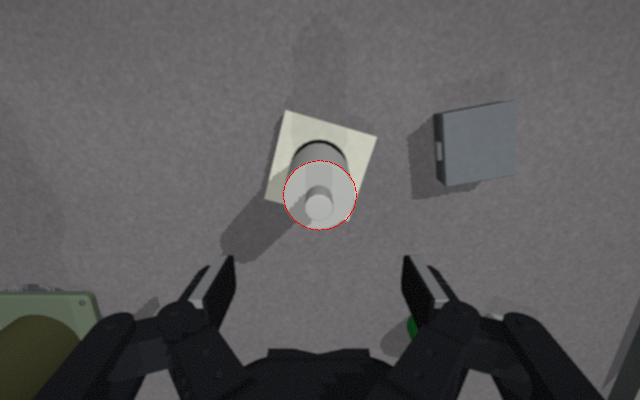

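View pics/s20.png

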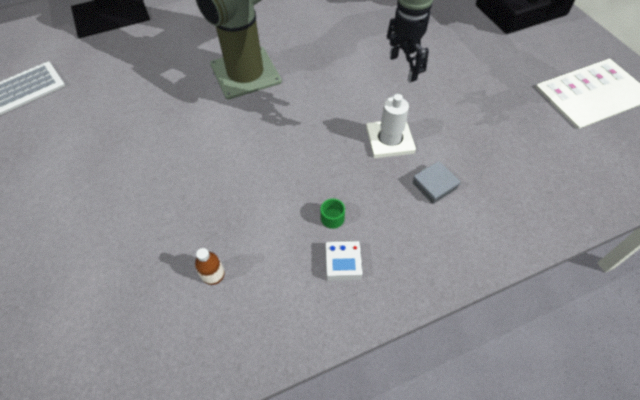

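View pics/s20c.png

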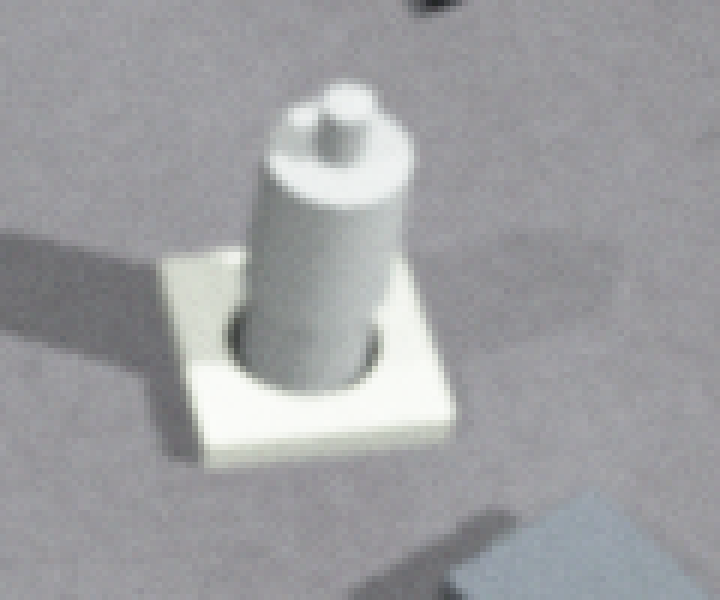

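The cover sits level: knob at (457.4, 299.1) and roof at (457.4, 299.1), against the cup at (456.6, 299.2). The bottle, slide box and control box are at their first pixels. Handing in.

```bash
python3 -c "
from bench import *
print(job_done(), observe()['clock'])"
```

```text
the job is handed in; nothing more can be done
the job is handed in; nothing more can be done
```

I packed the specimen in the order asked: white cup into the recess, sleeve into the cup, vial into the sleeve, then the cover onto the cup's rim. I handed the job in at about 53 s of the 115 s allowed, with the gripper open and clear above the cover. The hand-in gives no verdict.

- **Fit:** In the last wrist picture the cover's knob and roof both measure at (457.4, 299.1) mm, so it sits level. The cup measured (456.6, 299.2) mm before it was covered, so the cover is about 0.8 mm off centre. The last sleeve fit was 0.5 mm or less off the cup's axis, and the vial's cap was 1–2 mm off it.
- **Forces:** The highest force I read at the end of a move was about 6 N, and the cover touched down at about 5 N.
- **Bystanders:** The bottle, slide box, control box and green cup look unmoved in the last scene picture. I compared them by eye and did not measure them again.
- **Failed or disagreeing checks:** A few automatic circle fits failed where parts hid each other: the cup's outer rim, the cap while it was gripped, and the rims below the standing vial. I used the inner-rim fits and picture overlays instead. The wrist camera read about 1 mm higher in x than the arm's own position, which I allowed for.

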